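# Seat the ultrasound test block in the fence corner

## Robot

A 7-joint arm with a two-finger parallel gripper is mounted at the origin on the work surface. World frame = base frame: x ahead of the robot, y to its left, z up, the work surface at z = 0. Lengths are in m, angles in degrees, forces in N, time in s.
With the tool pointing down it reaches from about 0.4 to 0.925 m from the base axis. Payload 4.1 kg.
Tool frame: the origin (TCP) lies midway between the tips of the shut fingers; the grasp point (between the pads) lies 19 mm behind it; y points along the fingers, z is the direction in which the jaws open and shut, and the axes are right-handed (so a half turn about y gives the same grasp; the last joint's range is limited). The gripper opens to 85 mm and grips with 20 to 120 N. Pads are 22 mm wide; open, the fingers measure 114 mm over their backs; the gripper's body (76 mm by 85 mm) begins 54 mm behind the grasp point. The pads swing forward as they close: fully open they stand 13 mm farther back than shut.
Start: joints at [62.853, 22.827, 2.584, 88.041, -1.071, 69.15, -2.905], TCP at [0.238, -0.605, 0.231] pointing down, gripper open.
Joint ranges: [-161.44, 161.44], [-28.35, 127.94], [-78.24, 83.42], [0, 140.83], [-78.03, 258.03], [13.02, 114.36], [-168.23, 168.23]. Speed limits (degrees/s): [147.25, 147.25, 180, 180, 180, 180, 180].

## Interface

Orientations are given as a 3x3 rotation matrix whose columns are the frame's x, y, z axes.
In Python, from rig import get_state, capture, camera_info, job_done, spot_in, outline_of, landmark_of gives the robot as it stands.
- The arm moves only by the tool step_arm, never from a script. Its argument "commands" is a list of rows, each a list of 7 numbers: the shift along the tool's x, y, z in mm, then the turn, a rotation vector about the tool's x, y, z in rad, then the closure, from 0 (fully open) to 1 (shut). In form: [[x, y, z, ax, ay, az, claw], ...]. A call has 1 to 8 rows; each row is the pose to reach, as a shift and turn from the pose measured when the call began, along the tool's axes at that moment; what a row does not reach only later rows make up. A row lasts 1/8 s, in which the tool goes at most 62.5 mm and 10.7 degrees, less where a joint would pass 70% of its speed; a pose out of reach is approached as far as the arm can. A call with a gripper value outside its range is refused whole. The fingers move at their own pace and stop on an object; the grip force is fixed at half the most. Time passes only in rows, so rows that repeat a pose let the fingers close. It gives the time, the measured TCP pose, the force and the opening at its end, in the units of the state.
- get_state(): the state, without advancing time (a new reading comes with each control period).
- capture(name): name is "side" or "top"; returns (picture, depth): 420x560x3 uint8, blue, green, red; 420x560 float32, m along the optical axis (not along the pixel's ray), 0 where there is no reading.
- camera_info(name): a dict with "intrinsics" (3x3 intrinsics, pixels), "k1" (the pictures are not rectified: a ray, as slopes to the right and down, at radius r is drawn at 1 + k1 r^2 times it, then the intrinsics apply), "pose" (4x4, takes a point from camera to world coordinates). Camera axes: x right, y down, z forward; pixel columns grow to the right and rows downward; lengths in m; the calibration is good to about 2 mm. A picture is of the moment at which its call begins. camera_info takes no time and is no camera call.
- job_done(): hands the job in, once; it reports no verdict.
Trained networks look in the newest picture that a camera, given by its name, has taken for a name from the list of things; names that differ only in an ending like _2 or _b are one class to them, and where a whole thing is asked for, a point or a joint stands for the part that bears it (a point fixed in the world has none). Each returns a list of dicts, best first, with "p" (0 to 1); they miss things now and then, are a little off and sometimes report something else, mostly with a low value. They report only what shows in the picture. A call takes as long as a camera call. They do not tell look-alikes from the thing itself.
- spot_in(camera, name): "bbox" ([centre column, centre row, width, height] in pixels, round what is visible of it).
- outline_of(camera, name): "mask" (420x560 bool, what is visible of it) and "bbox" ([centre column, centre row, width, height] in pixels, round what is visible of it).
- landmark_of(camera, name): "pixel" ([column, row] in pixels: a listed point, or the origin of a listed thing).
The state is a dict: "time_s": time; "q": joint angles; "joint_velocities": joint speeds; "effort": joint torques, N m; "eef_pos": TCP position; "eef_rot": TCP orientation; "contact_force": force on the tool from outside, world axes, zero at the start; "wrist_torque": the same for the moment, N m; "opening": finger opening in m.
Only numpy, scipy, OpenCV 4.12 (cv2) and the standard library are available. Lean on these libraries where they do the work, as an engineer would, in place of code of your own. Each camera call takes 0.05 s, during which the arm holds its last target.

## Task

Set up the probe check: lift the test station's cover by its tab until it rests open on its stop, then take the rectangular test block with the grip rib and put it flat on the station's floor, its long side along the long fence. Press it into the corner so that it bears on both steel fences at once, and finish like that, still holding it with the fingers and pressing it against both; leave the cover open and the other things on the desk where they are.

Things in the scene. Friction and masses are not known exactly. Their poses are not given: they have to be found in the camera images.
- block: the test block: resin block 80 (its x) x 56 (its y) x 36 mm high with an upright grip rib on top, centred, 60 (x) x 22 (y) mm and 30 mm tall, so 66 mm high in all; about 0.2 to 0.45 kg; loose on the desk. Origin: centre of its underside, z up. Symmetrical under a half turn. It rubs noticeably on floor and fences (friction can hold it just short of one fence when the other is pressed first)
- case: the test station: grey metal case fixed to the desk, 240 (its x) x 200 (its y) mm, floor 8 mm thick, walls 5 mm thick and 36 mm high from the desk, under a light hinged cover. Origin: centre of its underside on the desk, z up
- corner (a point): point on the case's floor (8 mm above the desk) at 85, -68 mm in the case's x, y: where the inner faces of the two fences meet; axes as the case's. The free floor is on its -x, +y side. The block pressed home, long side along the long fence, has its origin at x -40, y +28, z 0 mm from here
- fence_long: long fence: steel bar fixed on the case's floor along the case's x, 160 x 14 mm, 24 mm high; its inner face looks to the case's +y. Origin: centre of its underside
- fence_short: short fence: steel bar fixed on the case's floor along the case's y, 84 mm x 14 mm, 24 mm high; its inner face looks to the case's -x. Origin: centre of its underside
- cover (a joint): angle of the hinged cover (rad): 0 shut, 1.75 open on its stop. A white hood 240 x 200 mm and 44 mm deep, 0.35 kg. Let go below about 1.2 it falls shut, above about 1.35 it falls open and rests on the stop
- cover_hinge (a point): point on the hinge axis, middle of the case's +y rim, 36 mm above the desk; the axis runs along the case's x and the cover's -y edge swings up and over towards the case's +y. Axes turn with the cover
- cover_tab (a point): centre of the graspable part of the cover's grey pull tab, which sticks out 41 mm from the top of the cover's -y edge, 28 mm wide (along the hinge axis) and 8 mm thick. In the cover's axes it lies at y -226, z +40 mm from the hinge point, 26 mm beyond the cover's edge. Pinched across its 28 mm width it can pivot between the fingers while the cover swings
- puck: bystander: round resin test puck, 68 mm diameter, 30 mm high, with a 22 mm round knob on top (58 mm high in all); same material as the test block. Origin: centre of underside
- gel_bottle: bystander: white bottle with grey cap, 52 mm diameter, 150 mm high. Origin: centre of underside
- mug: bystander: white mug, 76 mm diameter, 90 mm high. Origin: centre of underside
- mouse: bystander: black computer mouse, 100 x 58 x 26 mm. Origin: centre of underside
- phone: bystander: black phone lying flat, 148 x 72 x 9 mm. Origin: centre of underside
- probe: bystander: beige hand-held ultrasound probe lying flat, T-shaped, about 110 x 56 x 24 mm; long along its x. Origin: underside, in the middle of its narrow handle
- stapler: bystander: grey and black desk stapler, 130 x 34 x 46 mm. Origin: centre of underside
There are look-alikes about, which are no part of the job. What is shaped like the block but blue is not meant.

How it is judged (in metres and radians):
On the way:
1. the cover is open on its stop (over 1.65 rad) (value of joint cover above 1.65 rad), for 0.3 s.
At the end, for the whole second after the job is handed in: Cover over 1.65 rad; block flat on the case floor (under 3 mm up, 0.05 rad tilt), long side along the long fence within 0.05 rad, within 3 mm of home in the corner, over 1 N on each fence; the fingers still press or hold it (over 1 N); it is still (value of joint cover above 1.65 rad and x of block in the frame of corner between -0.043 and -0.037 m and y of block in the frame of corner between 0.025 and 0.031 m and z of block in the frame of corner below 0.003 m and angle between the x axis of block and the x axis of case, either way round below 0.05 rad and angle between block's own z axis and vertical below 0.05 rad and contact force between block and fence_long above 1 N and contact force between block and fence_short above 1 N and contact force between the fingers and block above 1 N and linear speed of block below 0.01 m/s); the arm keeps its last pose, push and grip.
It fails at once if another thing on the desk is moved more than 40 mm (distance of any of puck, gel_bottle, mug, mouse, phone, probe, stapler from where it was at the start of the episode above 0.04 m).
It also fails if it takes over 69 s, if anything falls off the work surface, if the arm or the gripper's body presses on something with over 40 N, if the wrist force passes 120 N, or if a joint passes its speed limit or range.

## Working session

There is one attempt and no reset: what is moved stays moved. The work goes in short steps, Python scripts to look and compute and a tool call to move; the robot and the scene stay as the last step left them, time stands still between calls to the robot, and variables do not carry over. Pictures are saved under pics/ and viewed, and the job is handed in when it is done.

Besides the shell and the picture viewer there is one more tool, called after "Request:" by a JSON object that holds its "api" and its "payload". step_arm: Moves the arm, as the interface text tells. Its arguments: {"type":"object","properties":{"commands":{"type":"array","items":{"type":"array","items":{"type":"number"}}}},"required":["commands"]}

```bash
ls; mkdir -p pics
cat > h.py <<'E'
import numpy as np, cv2, json
from rig import *
np.set_printoptions(precision=4,suppress=True)
def undist(cam,px):
    ci=camera_info(cam);K=np.array(ci["intrinsics"]);k=ci["k1"]
    p=np.array(px,float).reshape(-1,1,2)
    return cv2.undistortPoints(p,K,np.array([k,0,0,0,0],float)).reshape(-1,2)
def ray(cam,px):
    T=np.array(camera_info(cam)["pose"]);s=undist(cam,px)
    d=np.c_[s,np.ones(len(s))]@T[:3,:3].T
    return T[:3,3],d
def at_z(cam,px,z):
    o,d=ray(cam,px); t=(z-o[2])/d[:,2]; return o+d*t[:,None]
def cloud(cam,depth,mask=None):
    m=depth>0
    if mask is not None: m&=mask
    v,u=np.nonzero(m); o,d=ray(cam,np.c_[u,v]); return o+d*depth[v,u][:,None],np.c_[u,v]
def proj(cam,P):
    ci=camera_info(cam);T=np.linalg.inv(np.array(ci["pose"]));P=np.atleast_2d(P)
    return cv2.projectPoints((P@T[:3,:3].T+T[:3,3]).reshape(-1,1,3),np.zeros(3),np.zeros(3),np.array(ci["intrinsics"]),np.array([ci["k1"],0,0,0,0],float))[0].reshape(-1,2)
E
python3 - <<'E'
from h import *
s=get_state();print(s)
for c in("top","side"):
    p,d=capture(c);cv2.imwrite(f"pics/{c}0.png",p);np.save(f"{c}0.npy",d)
    print(c,camera_info(c))
    for n in["block","case","corner","cover","cover_hinge","cover_tab","puck"]:
        r=landmark_of(c,n);print(c,n,[(x["p"],np.round(x["pixel"],1)) for x in r])
E
```

```text
pics
{'time_s': 0.0, 'q': array([62.8522, 22.8726,  2.5799, 88.1138, -1.0715, 69.1505, -2.9059]), 'joint_velocities': array([-0.075 ,  0.0173, -0.124 ,  0.0252,  0.0581, -0.0923,  0.0497]), 'effort': array([ -0.0001, -47.5142,   1.3647, -25.4228,   0.0116,   0.0094,
         0.    ]), 'eef_pos': array([ 0.2378, -0.6043,  0.2303]), 'eef_rot': array([[-0.9305, -0.0008,  0.3662],
       [-0.3662,  0.0018, -0.9305],
       [ 0.0001, -1.    , -0.002 ]]), 'contact_force': array([-0.0798, -0.0419,  0.1766]), 'wrist_torque': array([-0.0109, -0.0123, -0.0193]), 'opening': 0.08525747602188148}
top {'intrinsics': array([[450.8315,   0.    , 279.6281],
       [  0.    , 450.8315, 206.4147],
       [  0.    ,   0.    ,   1.    ]]), 'k1': -0.11455256273367526, 'pose': array([[ 0.029 , -0.9917,  0.1251,  0.3879],
       [-0.999 , -0.0329, -0.0292,  0.0096],
       [ 0.0331, -0.1241, -0.9917,  1.3288],
       [ 0.    ,  0.    ,  0.    ,  1.    ]])}
top block [(0.86, array([349. , 122.9])), (0.73, array([344.8, 179. ]))]
top case [(0.94, array([208. , 212.9])), (0.45, array([127.5, 283.7]))]
top corner [(0.94, array([228.3, 179.9]))]Traceback (most recent call last):
  File "<stdin>", line 7, in <module>
ValueError: it knows: block, case, corner, cover_hinge, cover_tab, fence_long, fence_short, gel_bottle, mouse, mug, phone, probe, puck, stapler
```

Run:
```python
from h import *
for c in("top","side"):
    p,d=capture(c);cv2.imwrite(f"pics/{c}1.png",p);np.save(f"{c}1.npy",d)
    if c=="side":print(camera_info(c))
    for n in["block","case","cover_hinge","cover_tab"]:
        r=landmark_of(c,n);print(c,n,[(x["p"],np.round(x["pixel"],1)) for x in r])
```

```text
top block [(0.8, array([353.9, 123.5])), (0.65, array([206.6, 211. ])), (0.57, array([345.9, 180.5]))]
top case [(0.6, array([404.4, 254.1])), (0.59, array([206.7, 210.4]))]
top cover_hinge []
top cover_tab [(0.68, array([248.3, 203.7]))]
{'intrinsics': array([[432.041 ,   0.    , 289.7834],
       [  0.    , 432.041 , 215.0194],
       [  0.    ,   0.    ,   1.    ]]), 'k1': -0.05817808770426177, 'pose': array([[-0.9605, -0.1478,  0.2357,  0.2482],
       [-0.2778,  0.5509, -0.787 ,  0.9957],
       [-0.0135, -0.8214, -0.5702,  0.8165],
       [ 0.    ,  0.    ,  0.    ,  1.    ]])}
side block [(0.91, array([280.3, 199. ])), (0.83, array([238.7, 193.8]))]
side case [(0.72, array([347.1, 364.9])), (0.64, array([277.4, 283.4]))]
side cover_hinge [(0.9, array([268.9, 300.6])), (0.48, array([277. , 280.4]))]
side cover_tab [(0.75, array([281.7, 229.1]))]
```

View pics/top0.png

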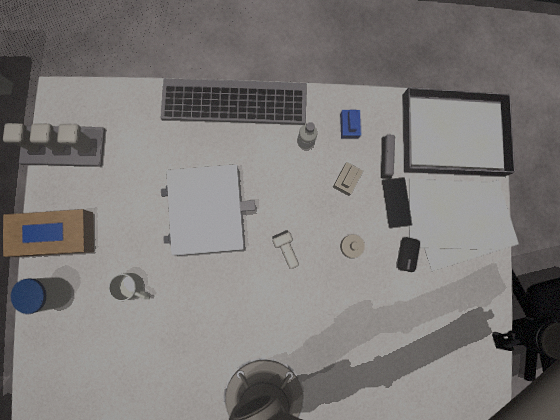

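```bash
sleep 1
```

```text
(no output)
```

View pics/side1.png

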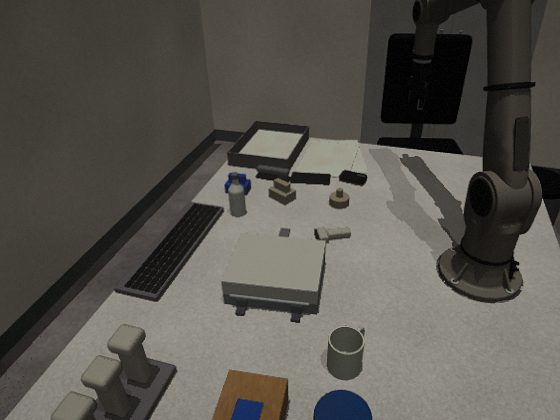

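Top view: the white cover is at (206,210), its tab at (249,207), hinges on the left at (165,190/240). Candidates for the block: tan block with rib (348,178), blue look-alike (350,123), round puck with knob (352,245). By the description I choose the tan one at (348,178). I'll check it in a crop and measure.

Run:
```python
from h import *
im=cv2.imread("pics/top1.png");d=np.load("top1.npy")
a=cv2.resize(im[140:270,310:430],None,fx=4,fy=4,interpolation=cv2.INTER_CUBIC)[:, :400]
b=cv2.resize(im[150:270,150:270],None,fx=3.3,fy=3.3,interpolation=cv2.INTER_CUBIC)
h=max(a.shape[0],b.shape[0]);o=np.zeros((h,a.shape[1]+b.shape[1],3),np.uint8);o[:a.shape[0],:a.shape[1]]=a;o[:b.shape[0],a.shape[1]:]=b
cv2.imwrite("pics/crop.png",o)
P,uv=cloud("top",d)
def box(m,n):
    q=P[m];r=cv2.minAreaRect((q[:,:2]*1000).astype(np.float32));print(n,m.sum(),"z",np.percentile(q[:,2],[2,50,98]),r)
reg=lambda c0,c1,r0,r1:(uv[:,0]>c0)&(uv[:,0]<c1)&(uv[:,1]>r0)&(uv[:,1]<r1)
R=reg(325,370,155,205); box(R&(P[:,2]>.055),"rib"); box(R&(P[:,2]>.028)&(P[:,2]<.045),"body36"); box(R&(P[:,2]>.025),"blk")
C=reg(155,265,150,265); box(C&(P[:,2]>.06),"cover+tab"); box(C&(P[:,2]>.06)&(uv[:,0]<240),"cov");
T=C&(P[:,2]>.05)&(uv[:,0]>247);box(T,"tab");print(P[T].mean(0))
print("desk z",np.median(P[reg(60,140,180,200)][:,2]))
for n in["block","case"]:
    for r in outline_of("top",n): 
        m=r["mask"];print(n,r["p"],r["bbox"])
```

```text
rib 169 z [0.0592 0.0663 0.0717] ((643.10205078125, -228.2761688232422), (22.54949378967285, 60.509010314941406), 62.59986877441406)
body36 340 z [0.0306 0.0367 0.0423] ((643.3856811523438, -228.30389404296875), (56.23109817504883, 81.67483520507812), 63.14923095703125)
blk 529 z [0.0298 0.0384 0.071 ] ((643.3667602539062, -228.22454833984375), (56.298240661621094, 81.80255889892578), 63.07006072998047)
cover+tab 6310 z [0.0759 0.0812 0.0861] ((533.3855590820312, 163.02853393554688), (242.5478515625, 240.6475372314453), 6.441796779632568)
cov 6064 z [0.076  0.0812 0.0861] ((531.0848999023438, 183.40538024902344), (242.5478515625, 199.63485717773438), 6.441796779632568)
tab 71 z [0.0763 0.0818 0.086 ] ((546.782470703125, 52.70481491088867), (28.040903091430664, 16.851516723632812), 2.1116933822631836)
[0.5462 0.0528 0.0813]
desk z 0.0007737202793071107
block 0.87 [348.0, 177.3, 26.8, 31.6]
block 0.74 [352.7, 124.2, 19.6, 29.5]
block 0.41 [307.3, 138.6, 19.6, 29.3]
case 0.92 [207.3, 210.1, 93.7, 91.5]
```

View pics/crop.png

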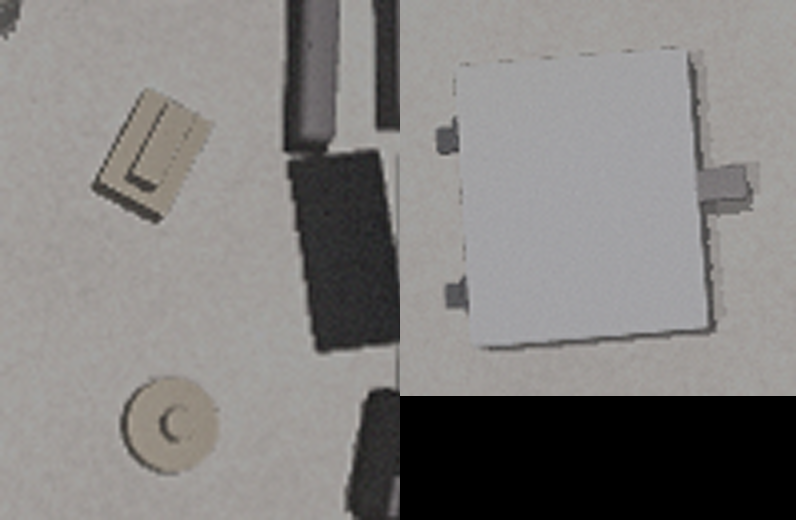

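The crop confirms the choice: tan rectangular block with a rib, neither round nor blue. The depth sizes (rib 22.5x60.5, body 56x82, cover 242x200, tab 28 wide) match the description. The case is at (531.1,183.4) with yaw 6.44°. The block is at (643.3,-228.3), with its x axis at -27.2°.

```bash
cat >> h.py <<'E'
from scipy.spatial.transform import Rotation as Rn
A=np.radians(6.44);C0=np.array([.5311,.1834,0]);RC=np.array([[np.cos(A),-np.sin(A),0],[np.sin(A),np.cos(A),0],[0,0,1]])
def case(x,y,z): return C0+RC@(np.array([x,y,z])/1000)
def Rdown(yaw,tilt=0):
    z=np.array([np.cos(np.radians(yaw)),np.sin(np.radians(yaw)),0]);y=np.array([0,0,-1.]);return np.c_[np.cross(y,z),y,z]
def move(p,R,s=None):
    s=s or get_state();R0=s["eef_rot"];return np.round(np.r_[R0.T@(np.array(p)-s["eef_pos"])*1000,Rn.from_matrix(R0.T@R).as_rotvec()],3)
E
python3 - <<'E'
from h import *
print(move(case(0,-126,150),Rdown(6.44)), case(0,-126,150),proj("top",case(0,-126,76)),proj("side",case(0,-126,76)))
E
```

```text
[-528.691   81.318 -504.56    -0.      -1.308    0.   ] [0.5452 0.0582 0.15  ] [[249.0826 205.6495]] [[284.5675 231.8354]]
```

Request:
{"api": "step_arm", "payload": {"commands": [[-528,80,-504,0,-1.308,0,0],[-528,80,-504,0,-1.308,0,0],[-528,80,-504,0,-1.308,0,0],[-528,80,-504,0,-1.308,0,0],[-528,80,-504,0,-1.308,0,0],[-528,80,-504,0,-1.308,0,0],[-528,80,-504,0,-1.308,0,0],[-528,80,-504,0,-1.308,0,0]]}}

```text
time_s: 1.8
eef_pos: [0.4477, -0.1523, 0.1771]
eef_rot: [[0.112, 0.001, 0.994], [-0.994, -0.001, 0.112], [0.001, -1.0, 0.001]]
contact_force: [0.9, -2.2, 0.9]
opening: 0.0856
```

```bash
python3 -c "
from h import *
s=get_state();print(s['eef_pos'],s['q'],move(case(0,-126,150),Rdown(6.44)))"
```

```text
[ 0.4477 -0.1523  0.1771] [ 36.5453   8.7118 -25.1255 114.6875   4.4226  57.4008  15.7454] [-198.255   27.076  120.541   -0.001    0.       0.001]
```

Request:
{"api": "step_arm", "payload": {"commands": [[-198,27,120,0,0,0,0],[-198,27,120,0,0,0,0],[-198,27,120,0,0,0,0],[-198,27,120,0,0,0,0],[-198,27,120,0,0,0,0],[-198,27,120,0,0,0,0]]}}

```text
time_s: 2.55
eef_pos: [0.5445, 0.0571, 0.1499]
eef_rot: [[0.112, 0.001, 0.994], [-0.994, -0.002, 0.112], [0.002, -1.0, 0.001]]
contact_force: [0.4, -0.4, 0.2]
opening: 0.0856
```

```bash
python3 -c "
from h import *
s=get_state();print(s['eef_pos'],s['q'],s['contact_force'],move(case(0,-126,56),Rdown(6.44)))
p,d=capture('side');cv2.imwrite('pics/s2.png',cv2.resize(p[130:330,180:420],None,fx=3,fy=3))"
```

```text
[0.5445 0.0571 0.1499] [ 15.8022  19.1849 -31.9725 106.7637  12.0571  57.3577 -14.8545] [ 0.416  -0.4052  0.2379] [-1.134 93.902  0.794 -0.001 -0.     0.002]
```

View pics/s2.png

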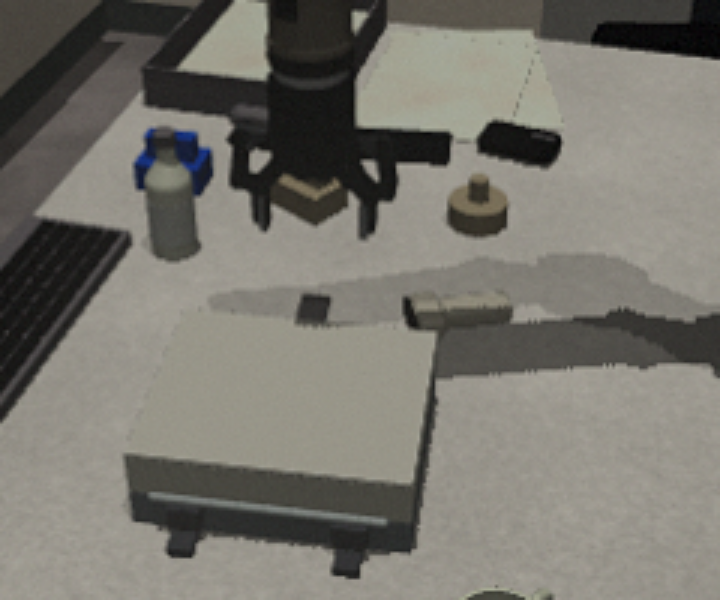

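The side crop shows the open fingers above and on either side of the tab (313,307), and the probe (455,312) is clear. I'll go down and pinch.

Request:
{"api": "step_arm", "payload": {"commands": [[-1,60,1,0,0,0,0],[-1,94,1,0,0,0,0],[-1,94,1,0,0,0,0.4],[-1,94,1,0,0,0,1],[-1,94,1,0,0,0,1],[-1,94,1,0,0,0,1],[-1,94,1,0,0,0,1],[-1,94,1,0,0,0,1]]}}

```text
time_s: 3.6
eef_pos: [0.547, 0.0571, 0.058]
eef_rot: [[0.111, 0.004, 0.994], [-0.994, -0.003, 0.111], [0.003, -1.0, 0.004]]
contact_force: [-1.8, -1.2, 7.3]
opening: 0.0265
```

```bash
python3 -c "
from h import *
s=get_state();print(s['eef_pos'],s['q'],s['contact_force'],s['opening'])
R0=s['eef_rot']
g=None
for th in np.arange(0.0,1.76,0.12).tolist()+[1.7]:
    c,q=np.cos(th),np.sin(th); p=case(0,100-226*c+40*q,36+226*q+40*c)
    if g is None:g=p
    print(round(th,2),np.round(R0.T@(p-g)*1000,1))
"
```

```text
[0.547  0.0571 0.058 ] [ 13.2436  26.1972 -29.5849 110.7925  17.572   47.1916 -19.5001] [-1.785  -1.1663  7.2777] 0.02652063509860206
0.0 [0. 0. 0.]
0.12 [ -6.3 -26.8   0.1]
0.24 [-15.8 -52.6   0.2]
0.36 [-28.3 -77.1   0.3]
0.48 [ -43.7 -100.     0.3]
0.6 [ -61.7 -120.8    0.4]
0.72 [ -82.  -139.3    0.4]
0.84 [-104.5 -155.3    0.5]
0.96 [-128.6 -168.5    0.5]
1.08 [-154.2 -178.7    0.5]
1.2 [-180.8 -185.7    0.5]
1.32 [-208.1 -189.5    0.5]
1.44 [-235.6 -190.     0.4]
1.56 [-263.  -187.2    0.4]
1.68 [-289.8 -181.2    0.3]
1.7 [-294.2 -179.9    0.3]
```

Request:
{"api": "step_arm", "payload": {"commands": [[-3,-14,0,0,0,0,1],[-10,-39,0,0,0,0,1],[-22,-65,0,0,0,0,1],[-36,-89,0,0,0,0,1],[-53,-111,0,0,0,0,1],[-72,-130,0,0,0,0,1],[-93,-147,0,0,0,0,1],[-104,-155,0,0,0,0,1]]}}

```text
time_s: 4.6
eef_pos: [0.5345, 0.163, 0.2134]
eef_rot: [[0.113, 0.005, 0.994], [-0.994, -0.002, 0.113], [0.002, -1.0, 0.005]]
contact_force: [4.6, 2.6, -9.5]
opening: 0.0266
```

```bash
python3 -c "
from h import *
s=get_state();print(s['eef_pos'],s['q'],s['contact_force'],s['opening'],s['wrist_torque'])
R0=s['eef_rot']
g=np.array([.547,.0571,.058])-case(0,-126,76)
for th in np.arange(0.84,1.76,0.12).tolist()+[1.7,1.75]:
    c,q=np.cos(th),np.sin(th); p=case(0,100-226*c+40*q,36+226*q+40*c)+g
    print(round(th,2),np.round(R0.T@(p-s['eef_pos'])*1000,1))
p,d=capture('side');cv2.imwrite('pics/s3.png',p)
"
```

```text
[0.5345 0.163  0.2134] [  7.5874  16.7794 -35.2112 101.4226  10.8487  64.9005 -24.5706] [ 4.6303  2.6031 -9.5337] 0.026573065182763513 [-0.027  -0.8889  0.274 ]
0.84 [1.6 0.5 0.5]
0.96 [-22.5 -12.7   0.6]
1.08 [-48.1 -22.8   0.7]
1.2 [-74.7 -29.9   0.8]
1.32 [-102.   -33.7    0.8]
1.44 [-129.5  -34.1    0.8]
1.56 [-156.9  -31.3    0.9]
1.68 [-183.7  -25.3    0.9]
1.7 [-188.1  -24.     0.9]
1.75 [-199.   -20.3    0.8]
```

View pics/s3.png

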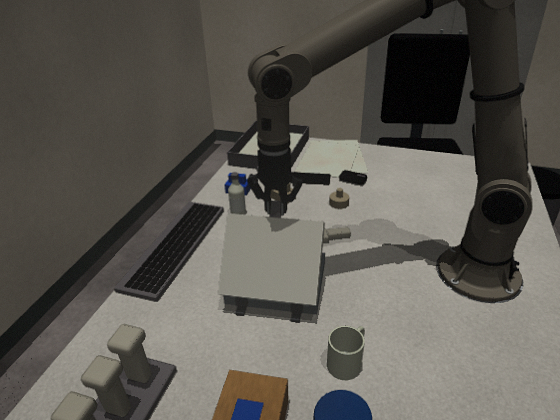

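The cover follows the fingers, and the tab is held at (277,205). I'll continue along the arc.

Request:
{"api": "step_arm", "payload": {"commands": [[-11,-6,0,0,0,0,1],[-35,-18,0,0,0,0,1],[-61,-26,0,0,0,0,1],[-88,-32,0,0,0,0,1],[-115,-34,0,0,0,0,1],[-142,-33,0,0,0,0,1],[-169,-29,0,0,0,0,1],[-188,-24,0,0,0,0,1]]}}

```text
time_s: 5.65
eef_pos: [0.5125, 0.35, 0.2376]
eef_rot: [[0.113, 0.004, 0.994], [-0.994, -0.005, 0.113], [0.005, -1.0, 0.004]]
contact_force: [-0.2, -2.2, 0.1]
opening: 0.0265
```

```bash
python3 -c "
from h import *
s=get_state();print(s['eef_pos'],s['q'],s['contact_force'],s['opening'],s['wrist_torque'])
p,d=capture('side');cv2.imwrite('pics/s4.png',p)
"
```

```text
[0.5125 0.35   0.2376] [ -9.7709  23.0912 -38.3419  91.0277  15.2715  71.1503 -44.3911] [-0.2353 -2.2155  0.0544] 0.026545950971218736 [-1.1622 -0.079  -0.018 ]
```

View pics/s4.png

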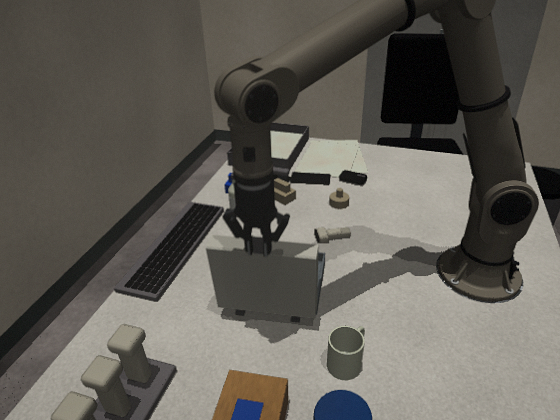

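The cover stands upright with the fingers at its top edge (262,250). I'll release and rise.

Request:
{"api": "step_arm", "payload": {"commands": [[-5,1,0,0,0,0,1],[-5,1,0,0,0,0,0],[-5,1,0,0,0,0,0],[-5,1,0,0,0,0,0],[-11,-50,0,0,0,0,0],[-11,-90,0,0,0,0,0],[-11,-90,0,0,0,0,0]]}}

```text
time_s: 6.58
eef_pos: [0.5115, 0.3659, 0.3312]
eef_rot: [[0.116, 0.011, 0.993], [-0.993, 0.004, 0.116], [-0.003, -1.0, 0.012]]
contact_force: [0.4, -0.0, 0.0]
opening: 0.0855
```

```bash
python3 -c "
from h import *
s=get_state();print(s['eef_pos'],s['q'],s['contact_force'],s['opening'])
p,d=capture('side');cv2.imwrite('pics/s5.png',p)
P,uv=cloud('side',d)
L=(P-C0)@RC
m=(np.abs(L[:,0])<80)&(L[:,1]>105)&(L[:,1]<200)&(L[:,2]>.07)&(L[:,2]<.22)
m=(np.abs(L[:,0])<.08)&(L[:,1]>.105)&(L[:,1]<.25)&(L[:,2]>.07)&(L[:,2]<.22)
print(m.sum());f=np.polyfit(L[m][:,2],L[m][:,1],1);print('cover ang',np.pi/2+np.arctan(f[0]),f)
Rn0=s['eef_rot']
print('above block',move([.6433,-.2283,.15],Rdown(62.7)))
q=s['eef_rot'].T@(np.array([.55,.05,.30])-s['eef_pos'])*1000;print(q)
"
```

```text
[0.5115 0.3659 0.3312] [-10.6748  20.5947 -39.3604  82.4678  13.374   80.956  -43.5499] [ 0.4261 -0.0054  0.0023] 0.08547190357061583
2808
cover ang 1.747880941348718 [0.179  0.1366]
above block [604.509 178.953  61.559  -0.008  -0.978   0.004]
[318.3202  30.3257   1.3727]
```

View pics/s5.png

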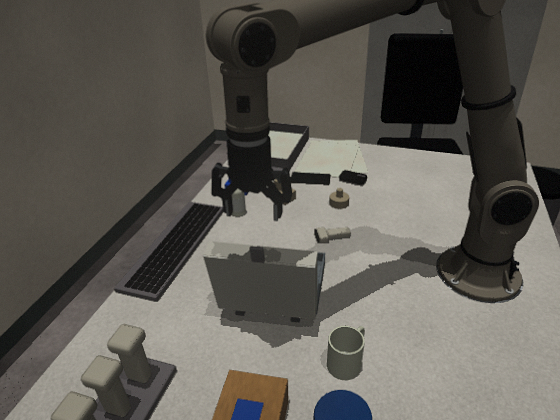

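The cover rests on its stop: 1.748 rad from the depth, and upright in the picture at (265,285). Next I go to the block, high at first.

Request:
{"api": "step_arm", "payload": {"commands": [[604,20,61,0,-0.978,0,0],[604,20,61,0,-0.978,0,0],[604,60,61,0,-0.978,0,0],[604,60,61,0,-0.978,0,0],[604,60,61,0,-0.978,0,0],[604,60,61,0,-0.978,0,0],[604,60,61,0,-0.978,0,0],[604,60,61,0,-0.978,0,0]]}}

```text
time_s: 7.62
eef_pos: [0.6135, -0.1048, 0.2816]
eef_rot: [[0.888, 0.006, 0.459], [-0.459, 0.002, 0.888], [0.005, -1.0, 0.004]]
contact_force: [0.7, -0.4, 0.9]
opening: 0.0852
```

```bash
python3 -c "
from h import *
s=get_state();print(s['eef_pos'],s['q'])
print('above block',move([.6433,-.2283,.13],Rdown(62.7)))
"
```

```text
[ 0.6135 -0.1048  0.2816] [ 33.8205  21.164  -37.3736  87.5817  13.0056  75.3349  57.7418]
above block [ 82.533 151.566 -96.659  -0.004  -0.001   0.005]
```

Request:
{"api": "step_arm", "payload": {"commands": [[60,40,-70,0,0,0,0],[82,90,-97,0,0,0,0],[82,151,-97,0,0,0,0],[82,151,-97,0,0,0,0],[82,151,-97,0,0,0,0]]}}

```text
time_s: 8.25
eef_pos: [0.6397, -0.2289, 0.1264]
eef_rot: [[0.888, -0.001, 0.461], [-0.461, 0.004, 0.888], [-0.003, -1.0, 0.003]]
contact_force: [0.5, -0.5, 0.9]
opening: 0.0849
```

```bash
python3 -c "
from h import *
s=get_state();print(s['eef_pos'],s['q'],s['opening'])
p,d=capture('side');cv2.imwrite('pics/s6.png',cv2.resize(p[120:270,200:400],None,fx=4,fy=4))
print('block',move([.6433,-.2283,.042],Rdown(62.7)))
"
```

```text
[ 0.6397 -0.2289  0.1264] [ 38.4229  33.8925 -32.3823  88.9316  19.3482  62.9975  64.134 ] 0.0849229368410749
block [ 1.543 87.053  0.275 -0.004 -0.001  0.001]
```

View pics/s6.png

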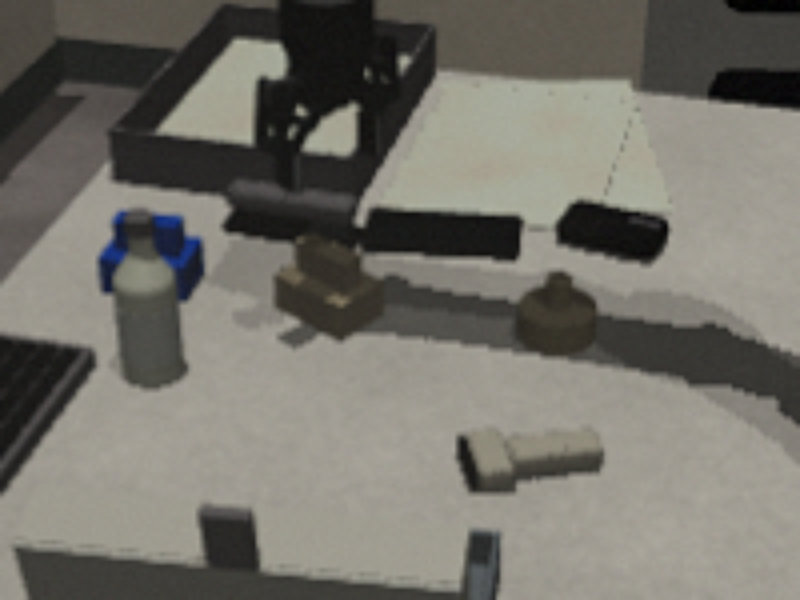

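The open fingers are above the block at (330,285 in the crop), and the stapler behind it is clear. I'll go down and grip the rib.

Request:
{"api": "step_arm", "payload": {"commands": [[2,50,0,-0.004,0,0,0],[2,87,0,-0.004,0,0,0],[2,87,0,-0.004,0,0,0],[2,87,0,-0.004,0,0,1],[2,87,0,-0.004,0,0,1],[2,87,0,-0.004,0,0,1],[2,87,0,-0.004,0,0,1],[2,87,0,-0.004,0,0,1]]}}

```text
time_s: 9.3
eef_pos: [0.6445, -0.2291, 0.0435]
eef_rot: [[0.888, 0.003, 0.46], [-0.46, -0.001, 0.888], [0.004, -1.0, 0.0]]
contact_force: [-0.5, -0.0, 5.7]
opening: 0.0206
```

Request:
{"api": "step_arm", "payload": {"commands": [[0,0,0,0,0,0,1],[0,-30,0,0,0,0,1],[0,-60,0,0,0,0,1],[0,-110,0,0,0,0,1],[0,-110,0,0,0,0,1]]}}

```text
time_s: 9.93
eef_pos: [0.6467, -0.2292, 0.157]
eef_rot: [[0.888, 0.01, 0.46], [-0.46, -0.003, 0.888], [0.011, -1.0, 0.002]]
contact_force: [0.6, 0.2, -4.4]
opening: 0.021
```

```bash
python3 -c "
from h import *
s=get_state();print(s['eef_pos'],s['q'],s['opening'],s['contact_force'])
p,d=capture('side');cv2.imwrite('pics/s7.png',cv2.resize(p[100:250,200:400],None,fx=4,fy=4))
print('yaw',np.degrees(np.arctan2(s['eef_rot'][1,2],s['eef_rot'][0,2])))
print('pre-home',case(45-15,-40+15,0),move(np.r_[case(30,-25,0)[:2],.15],Rdown(96.44)))
# inside of case, top camera
p,d=capture('top');cv2.imwrite('pics/t7.png',cv2.resize(p[140:280,150:370],None,fx=3.6,fy=3.6));np.save('t7.npy',d)
for n in ['corner','fence_long','fence_short','case']: print(n,[(r['p'],np.round(r['pixel'],1)) for r in landmark_of('top',n)])
print(proj('top',[case(85,-68,8),case(5,-75,0+8),case(92,-26,8)]))
"
```

```text
[ 0.6467 -0.2292  0.157 ] [ 38.4312  32.4907 -32.9171  87.0014  18.7973  65.4354  64.5389] 0.02095086102965195 [ 0.6319  0.1799 -4.3828]
yaw 62.609980739542955
pre-home [0.5637 0.1619 0.    ] [-251.635    2.992  309.92     0.001   -0.59     0.005]
corner [(0.94, array([226.1, 181.9]))]
fence_long [(0.75, array([234.4, 206.1]))]
fence_short [(0.53, array([218.5, 181.3]))]
case [(0.76, array([210.5, 212.1]))]
[[228.2397 181.7481]
 [232.4726 208.2335]
 [213.9696 180.5335]]
```

View pics/s7.png

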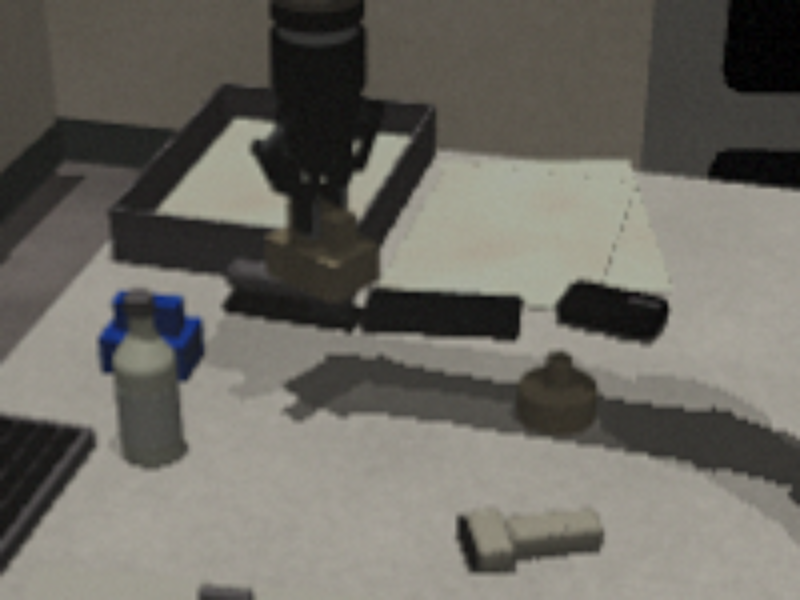

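View pics/t7.png

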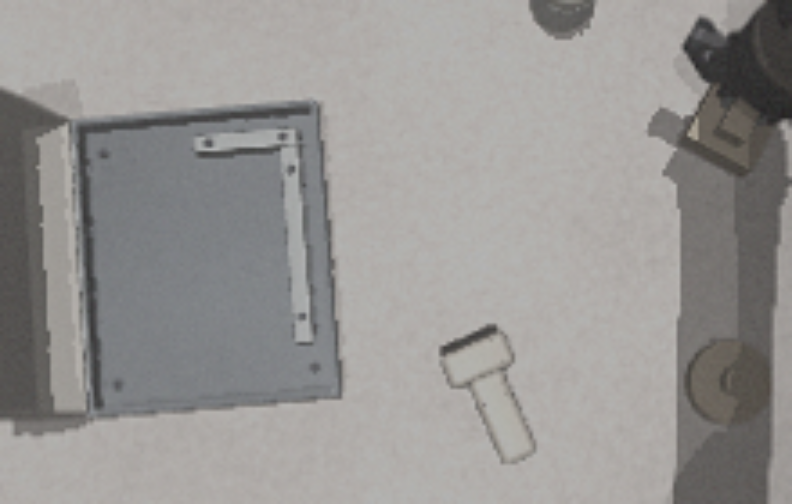

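Block held, level, clear of the stapler. The top view shows the fences' inner corner at about (283,150) in the crop, where my case pose predicts it. I'll check the fence lines in the depth and carry the block over.

```bash
python3 -c "
from h import *
d=np.load('t7.npy');P,uv=cloud('top',d);L=(P-C0)@RC*1000
a=(L[:,2]>24)&(L[:,2]<42)
m=a&(L[:,0]>-60)&(L[:,0]<60)&(L[:,1]>-90)&(L[:,1]<-55);print('long y',np.percentile(L[m,1],[1,3,50,97,99]),np.median(L[m,2]),np.polyfit(L[m,0],L[m,1],1))
m=a&(L[:,1]>-55)&(L[:,1]<8)&(L[:,0]>75)&(L[:,0]<108);print('short x',np.percentile(L[m,0],[1,3,50,97,99]),np.median(L[m,2]))
m=(np.abs(L[:,0])<70)&(L[:,1]>-40)&(L[:,1]<70)&(L[:,2]<30);print('floor',np.median(L[m,2]))
"
```

```text
long y [-82.02   -81.6746 -75.057  -68.2477 -67.7565] 32.73433222099342 [  0.0037 -74.9742]
short x [84.726  85.5387 92.4544 99.2048 99.3878] 32.63398022251462
floor 8.76356187969851
```

Request:
{"api": "step_arm", "payload": {"commands": [[-252,3,310,0,-0.59,0,1],[-252,3,310,0,-0.59,0,1],[-252,3,310,0,-0.59,0,1],[-252,3,310,0,-0.59,0,1],[-252,3,310,0,-0.59,0,1],[-252,3,310,0,-0.59,0,1],[-252,3,310,0,-0.59,0,1],[-252,3,310,0,-0.59,0,1]]}}

```text
time_s: 11.22
eef_pos: [0.5597, 0.1656, 0.1474]
eef_rot: [[0.993, -0.002, -0.118], [0.118, 0.001, 0.993], [-0.002, -1.0, 0.002]]
contact_force: [-0.3, -0.2, -4.3]
opening: 0.0206
```

```bash
python3 -c "
from h import *
p,d=capture('top');cv2.imwrite('pics/t8.png',cv2.resize(p[140:280,150:350],None,fx=4,fy=4));np.save('t8.npy',d)
s=get_state();print(s['eef_pos'],s['q'],s['opening'],s['contact_force'])
print((s['eef_pos']-C0)@RC*1000,move(np.r_[case(30,-25,0)[:2],.06],Rdown(96.44)))
print('yaw',np.degrees(np.arctan2(s['eef_rot'][1,2],s['eef_rot'][0,2])))
"
```

```text
[0.5607 0.1628 0.1472] [ 15.2266  26.4531 -46.3294 101.6268  21.5183  61.3296  57.8662] 0.020974318871882325 [ 0.6214 -0.5739 -3.6614]
[ 27.0519 -23.8239 147.1678] [ 3.149 87.161 -1.141  0.     0.002 -0.002]
yaw 96.5597803473942
```

View pics/t8.png

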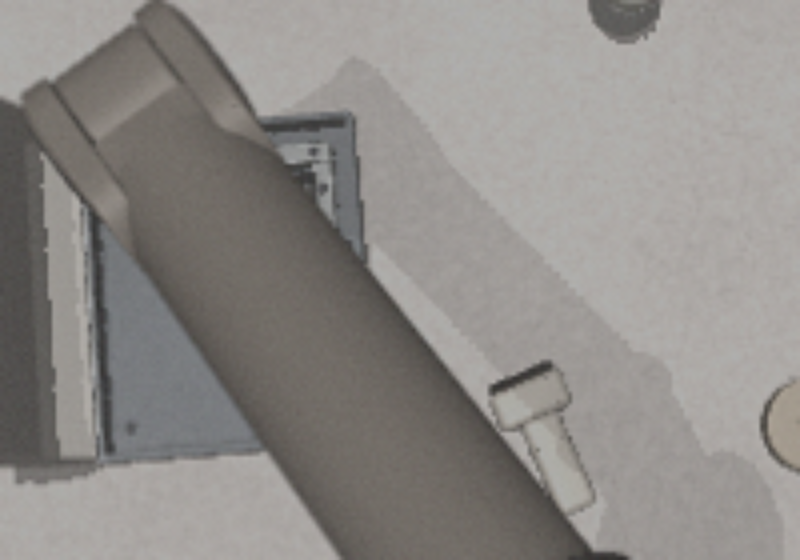

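Fence faces are measured at x≈85 and y≈-68, matching the data. The arm hides the block in the top view, so I'll lower it with force feedback.

Request:
{"api": "step_arm", "payload": {"commands": [[3,40,-1,0,0,0,1],[3,75,-1,0,0,0,1],[3,87,-1,0,0,0,1],[3,87,-1,0,0,0,1],[3,90,-1,0,0,0,1],[3,92,-1,0,0,0,1]]}}

```text
time_s: 12.02
eef_pos: [0.5645, 0.1623, 0.0563]
eef_rot: [[0.993, -0.0, -0.114], [0.114, -0.0, 0.993], [-0.0, -1.0, -0.0]]
contact_force: [0.4, -0.2, -4.3]
opening: 0.0206
```

```bash
python3 -c "
from h import *
s=get_state();print(s['eef_pos'],s['opening'],s['contact_force'])
print((s['eef_pos']-C0)@RC*1000)
p,d=capture('side');cv2.imwrite('pics/s9.png',cv2.resize(p[160:320,180:380],None,fx=4,fy=4))
"
```

```text
[0.5645 0.1623 0.0563] 0.0206169873416265 [ 0.4157 -0.204  -4.253 ]
[ 30.8027 -24.7316  56.2964]
```

View pics/s9.png

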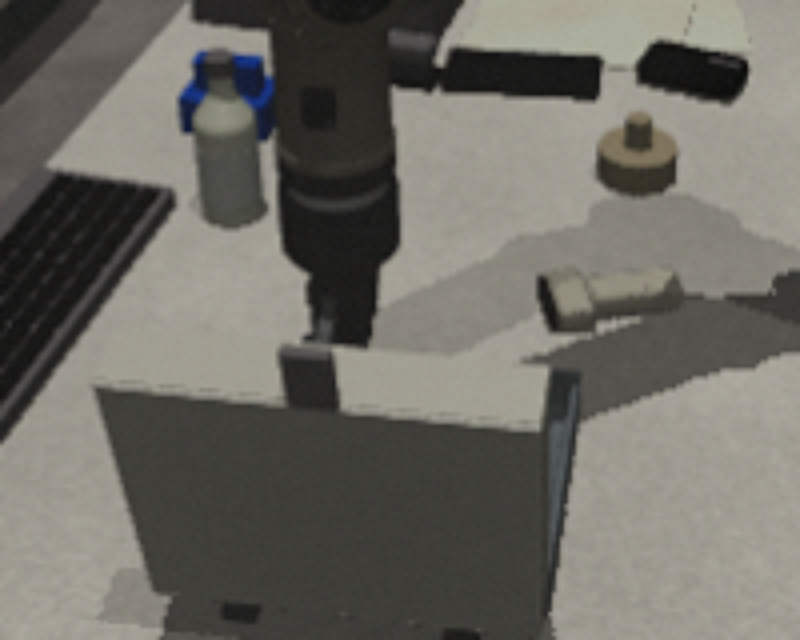

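The cover hides the block from the side, so force and TCP position have to serve. Touching down.

Request:
{"api": "step_arm", "payload": {"commands": [[0,3,0,0,0,0,1],[0,4.5,0,0,0,0,1],[0,5.5,0,0,0,0,1],[0,5.5,0,0,0,0,1]]}}

```text
time_s: 12.58
eef_pos: [0.5641, 0.1621, 0.0515]
eef_rot: [[0.993, -0.001, -0.114], [0.114, -0.002, 0.993], [-0.001, -1.0, -0.002]]
contact_force: [-3.6, -1.5, 5.7]
opening: 0.0208
```

It is on the floor (z force went from -4.3 to +5.7 N at TCP z 0.0515). I'll slide it toward the corner, stopping about 2 mm short, then press.

Request:
{"api": "step_arm", "payload": {"commands": [[5,-0.5,-5,0,0,0,1],[10,-0.5,-10,0,0,0,1],[12,-0.5,-13,0,0,0,1],[12,-0.5,-13,0,0,0,1]]}}

```text
time_s: 13.08
eef_pos: [0.5778, 0.15, 0.0517]
eef_rot: [[0.994, -0.001, -0.113], [0.113, -0.002, 0.994], [-0.001, -1.0, -0.001]]
contact_force: [-0.2, -0.3, -3.2]
opening: 0.021
```

```bash
python3 -c "
from h import *
s=get_state();print((s['eef_pos']-C0)@RC*1000,s['contact_force']@RC,s['wrist_torque']@RC)"
```

```text
[ 42.6247 -38.3949  51.6945] [-0.2659 -0.2502 -3.2494] [-0.0328  0.0147 -0.0161]
```

Request:
{"api": "step_arm", "payload": {"commands": [[2,0.5,-1,0,0,0,1],[4,0.5,-1,0,0,0,1],[5,0.5,-1,0,0,0,1],[5,0.5,-1,0,0,0,1]]}}

```text
time_s: 13.58
eef_pos: [0.582, 0.1501, 0.0516]
eef_rot: [[0.994, -0.002, -0.113], [0.113, -0.002, 0.994], [-0.003, -1.0, -0.002]]
contact_force: [-5.9, 0.4, 4.4]
opening: 0.0208
```

```bash
python3 -c "
from h import *
s=get_state();print((s['eef_pos']-C0)@RC*1000,s['contact_force']@RC,s['wrist_torque']@RC)"
```

```text
[ 46.8758 -38.8176  51.6091] [-5.8453  1.0924  4.4419] [ 0.157   0.9334 -0.0026]
```

Request:
{"api": "step_arm", "payload": {"commands": [[2,0,-1,0,0,0,1],[3,0,-2,0,0,0,1],[3,0,-4,0,0,0,1],[3,0,-5,0,0,0,1],[3,0,-5,0,0,0,1]]}}

```text
time_s: 14.2
eef_pos: [0.5822, 0.1497, 0.0518]
eef_rot: [[0.993, -0.007, -0.116], [0.116, 0.002, 0.993], [-0.007, -1.0, 0.003]]
contact_force: [-9.7, 5.2, 5.0]
opening: 0.0207
```

```bash
python3 -c "
from h import *
s=get_state();print((s['eef_pos']-C0)@RC*1000,s['contact_force']@RC,s['wrist_torque']@RC)"
```

```text
[ 47.0103 -39.2196  51.8364] [-9.0376  6.2982  5.0237] [1.3515 1.7503 0.0074]
```

Both directions resist, but friction could be what holds y. I'll ease x off, press y harder, then press x again.

Request:
{"api": "step_arm", "payload": {"commands": [[-1.5,-0.5,0,0,0,0,1],[-2,-0.5,-3,0,0,0,1],[-2,-0.5,-6,0,0,0,1],[-2,-0.5,-8,0,0,0,1],[-2,-0.5,-8,0,0,0,1]]}}

```text
time_s: 14.82
eef_pos: [0.5807, 0.1476, 0.0524]
eef_rot: [[0.993, -0.007, -0.117], [0.117, 0.013, 0.993], [-0.005, -1.0, 0.013]]
contact_force: [-2.5, 11.4, -5.2]
opening: 0.0208
```

```bash
python3 -c "
from h import *
s=get_state();print((s['eef_pos']-C0)@RC*1000,s['contact_force']@RC,s['wrist_torque']@RC)
R=RC.T@s['eef_rot'];print(R)"
```

```text
[ 45.2762 -41.101   52.4431] [-1.1834 11.5593 -5.2252] [ 2.6061  0.1045 -0.3127]
[[ 1.     -0.0053 -0.005 ]
 [ 0.0051  0.0132  0.9999]
 [-0.0052 -0.9999  0.0133]]
```

With the floor and x unloaded, y still carries 11.6 N, so that is the long fence. Next I restore a light downward load and press x.

Request:
{"api": "step_arm", "payload": {"commands": [[2,0.5,-8,0,0,0,1],[5,1,-8,0,0,0,1],[8,1.5,-8,0,0,0,1],[9,2,-8,0,0,0,1],[9,2,-8,0,0,0,1]]}}

```text
time_s: 15.45
eef_pos: [0.5828, 0.1479, 0.0524]
eef_rot: [[0.993, -0.02, -0.119], [0.119, 0.018, 0.993], [-0.018, -1.0, 0.02]]
contact_force: [-20.9, 8.8, 21.7]
opening: 0.021
```

```bash
python3 -c "
from h import *
s=get_state();print((s['eef_pos']-C0)@RC*1000,s['contact_force']@RC,s['wrist_torque']@RC)
R=RC.T@s['eef_rot'];print(R)
p,d=capture('top');cv2.imwrite('pics/t10.png',cv2.resize(p[150:250,170:290],None,fx=6,fy=6));np.save('t10.npy',d)
p,d=capture('side');cv2.imwrite('pics/s10.png',cv2.resize(p[160:320,180:380],None,fx=4,fy=4))"
```

```text
[ 47.3446 -41.1184  52.3653] [-19.7509  11.0795  21.6871] [ 2.1851  4.3098 -0.4181]
[[ 0.9998 -0.0181 -0.0069]
 [ 0.0073  0.0201  0.9998]
 [-0.0179 -0.9996  0.0202]]
```

View pics/t10.png

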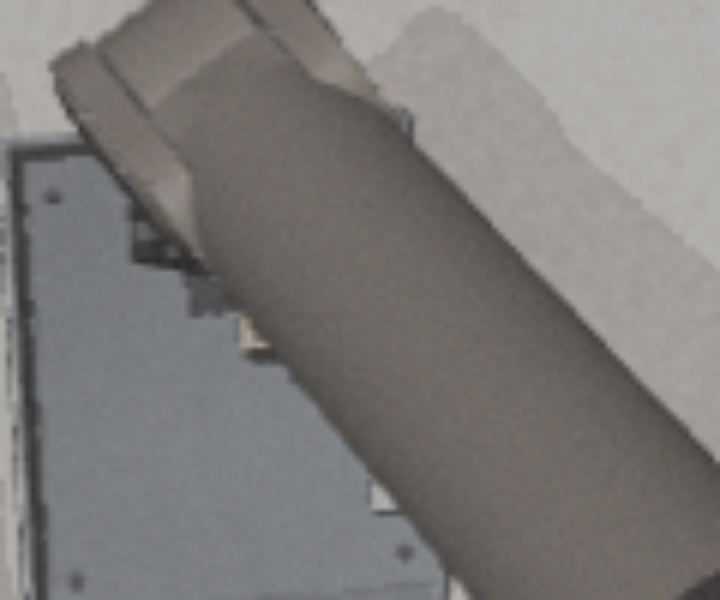

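```bash
python3 -c "
from h import *
s=get_state();print(move(s['eef_pos'],Rdown(96.44),s))
Q=[case(5,-12,44),case(5,-12,8),case(85,-12,44)];print(proj('top',Q),(proj('top',Q)-[170,150])*6)
d=np.load('t10.npy');P,uv=cloud('top',d);L=(P-C0)@RC*1000
m=(uv[:,0]>205)&(uv[:,0]<222)&(uv[:,1]>195)&(uv[:,1]<212)&(L[:,2]>25)&(L[:,2]<55);print(np.c_[uv[m],L[m]])
"
```

```text
[ 0.     0.     0.    -0.02   0.007 -0.018]
[[209.6554 208.4519]
 [211.13   209.9149]
 [207.9075 181.0358]] [[237.9325 350.7114]
 [246.7801 359.4894]
 [227.4453 186.2149]]
[[210.     203.      19.8741 -14.6004  49.4485]
 [210.     204.      16.8564 -14.5289  50.4631]
 [211.     204.      17.3103 -16.846   45.5918]
 [210.     205.      14.6201 -13.8301  45.8406]
 [211.     205.      14.1963 -16.8438  47.2748]
 [212.     205.      14.077  -19.614   46.4928]
 [210.     206.      11.0196 -14.2382  51.1617]
 [211.     206.      11.1348 -16.807   48.6374]
 [212.     206.      11.4895 -19.1962  44.3314]
 [210.     207.       8.5191 -13.7462  48.4057]
 [211.     207.       8.6856 -16.2727  45.4491]
 [212.     207.       7.9232 -19.5616  49.4867]
 [213.     207.       8.6844 -21.6269  42.0359]
 [210.     208.       5.1771 -13.9631  52.0012]
 [211.     208.       5.5989 -16.2614  47.0447]
 [212.     208.       5.7278 -18.821   44.321 ]
 [213.     208.       5.6408 -21.5659  43.2471]
 [214.     208.       5.0383 -24.7227  46.134 ]
 [211.     209.       5.0445 -14.0944  28.9806]]
```

View pics/s10.png

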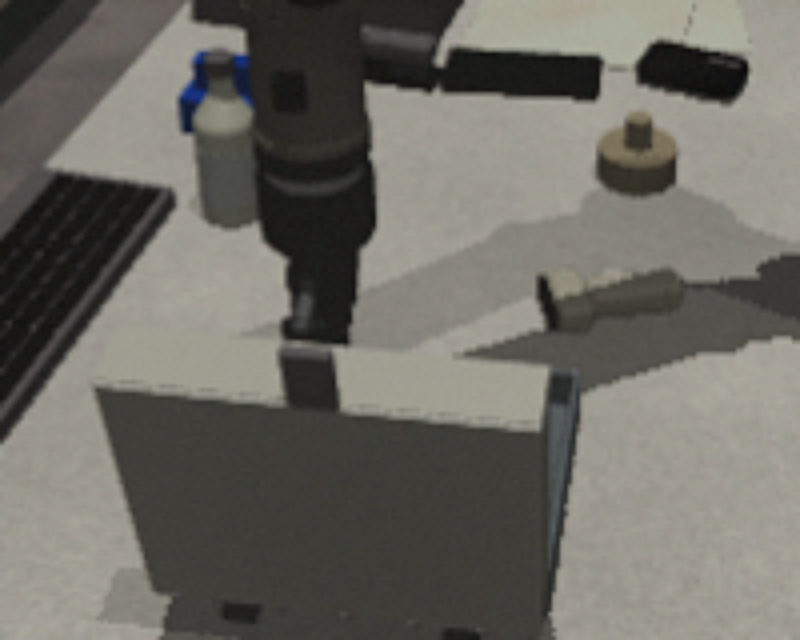

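The visible block corner in the top view measures (4.7,-13,46) in the case frame, against (5,-12,44) expected at home, so it is in the corner. It leans about 0.027 rad with the tool, so I'll counter-rotate while keeping the pressure.

Request:
{"api": "step_arm", "payload": {"commands": [[6,2,-8,-0.02,0.007,-0.018,1],[6,2,-8,-0.035,0.007,-0.032,1],[6,2,-8,-0.035,0.007,-0.032,1],[6,2,-8,-0.035,0.007,-0.032,1]]}}

```text
time_s: 16.05
eef_pos: [0.5825, 0.1483, 0.0516]
eef_rot: [[0.993, 0.004, -0.115], [0.115, -0.006, 0.993], [0.003, -1.0, -0.007]]
contact_force: [-19.4, 7.7, 16.5]
opening: 0.0208
```

```bash
python3 -c "
from h import *
s=get_state();print((s['eef_pos']-C0)@RC*1000,s['contact_force']@RC,s['wrist_torque']@RC,s['opening'])
R=RC.T@s['eef_rot'];print(R)
print(move(s['eef_pos'],Rdown(96.44),s))
"
```

```text
[ 47.1015 -40.6553  51.5959] [-18.3827   9.8379  16.5031] [ 2.7819  4.0927 -0.1288] 0.02083928476595326
[[ 1.      0.0035 -0.0032]
 [ 0.0032 -0.0067  1.    ]
 [ 0.0035 -1.     -0.0067]]
[0.    0.    0.    0.007 0.003 0.004]
```

The tool is now level and z is back at the floor value. I'll add y pressure so the long fence is loaded beyond any friction.

Request:
{"api": "step_arm", "payload": {"commands": [[5,1,-10,-0.01,0.003,-0.008,1],[5,1,-13,-0.012,0.003,-0.008,1],[5,1,-15,-0.014,0.003,-0.008,1],[5,1,-15,-0.014,0.003,-0.008,1],[5,1,-15,-0.014,0.003,-0.008,1]]}}

```text
time_s: 16.68
eef_pos: [0.5827, 0.148, 0.0517]
eef_rot: [[0.993, 0.006, -0.119], [0.119, -0.002, 0.993], [0.005, -1.0, -0.002]]
contact_force: [-14.3, 18.9, 5.6]
opening: 0.021
```

```bash
cat > chk.py <<'E'
from h import *
s=get_state();print(s['time_s'],(s['eef_pos']-C0)@RC*1000,s['contact_force']@RC,s['wrist_torque']@RC,s['opening'])
R=RC.T@s['eef_rot'];print(R)
p,d=capture('top');P,uv=cloud('top',d);L=(P-C0)@RC*1000
m=(uv[:,0]>203)&(uv[:,0]<222)&(uv[:,1]>190)&(uv[:,1]<214)&(L[:,2]>30)&(L[:,2]<55);q=L[m];print(m.sum(),'xmin',np.sort(q[:,0])[:5],'ymax',np.sort(q[:,1])[-5:],'z',np.median(q[:,2]))
p,d=capture('side');P,uv=cloud('side',d);L=(P-C0)@RC
m=(np.abs(L[:,0])<.08)&(L[:,1]>.105)&(L[:,1]<.25)&(L[:,2]>.07)&(L[:,2]<.22)
f=np.polyfit(L[m][:,2],L[m][:,1],1);print('cover ang',np.pi/2+np.arctan(f[0]))
E
python3 chk.py
```

```text
16.675 [ 47.2746 -40.9606  51.7314] [-12.0912  20.3892   5.6416] [ 4.8291  2.8767 -0.0926] 0.020956850176997492
[[ 1.      0.0055 -0.0069]
 [ 0.0069 -0.0024  1.    ]
 [ 0.0054 -1.     -0.0024]]
0 xmin [] ymax [] z nan
cover ang 1.7477314871730356
  return _methods._mean(a, axis=axis, dtype=dtype,
  ret = ret.dtype.type(ret / rcount)
```

y now carries 20 N. x eased to 12 N, so I'll bring it up too.

Request:
{"api": "step_arm", "payload": {"commands": [[7,1,-15,-0.012,0.004,-0.01,1],[9,1,-15,-0.012,0.004,-0.014,1],[11,1,-15,-0.012,0.004,-0.016,1],[11,1,-15,-0.012,0.004,-0.016,1],[11,1,-15,-0.012,0.004,-0.016,1],[11,1,-15,-0.012,0.004,-0.016,1]]}}

```text
time_s: 17.52
eef_pos: [0.5827, 0.148, 0.0517]
eef_rot: [[0.993, 0.003, -0.121], [0.121, 0.001, 0.993], [0.003, -1.0, 0.001]]
contact_force: [-29.7, 16.3, 19.7]
opening: 0.0208
```

```bash
python3 chk.py 2>/dev/null; python3 chk.py 2>/dev/null
```

```text
17.525 [ 47.3423 -40.9774  51.7197] [-27.7093  19.4844  19.6758] [ 4.5059  5.8208 -0.3587] 0.02075681850128952
[[ 1.      0.0028 -0.0093]
 [ 0.0092  0.0008  1.    ]
 [ 0.0028 -1.      0.0008]]
0 xmin [] ymax [] z nan
cover ang 1.7485521380843252
17.625 [ 47.3185 -40.9717  51.6972] [-26.6369  20.6136  19.3872] [ 4.5212  5.804  -0.3222] 0.02052666488558104
[[ 1.      0.0027 -0.0093]
 [ 0.0093  0.0008  1.    ]
 [ 0.0027 -1.      0.0008]]
0 xmin [] ymax [] z nan
cover ang 1.7485604133578572
```

Both fences are stiffly loaded: 15 N more on x moved it under 0.1 mm. The last step eases the floor load slightly and adds a little on y.

Request:
{"api": "step_arm", "payload": {"commands": [[10,0,-17,-0.013,0.006,-0.016,1],[10,-1,-19,-0.014,0.006,-0.016,1],[10,-1,-19,-0.014,0.006,-0.016,1],[10,-1,-19,-0.014,0.006,-0.016,1],[10,-1,-19,-0.014,0.006,-0.016,1]]}}

```text
time_s: 18.35
eef_pos: [0.5828, 0.1477, 0.0521]
eef_rot: [[0.992, 0.002, -0.123], [0.123, 0.009, 0.992], [0.003, -1.0, 0.009]]
contact_force: [-24.2, 25.0, 5.8]
opening: 0.0205
```

```bash
python3 chk.py 2>/dev/null
python3 - <<'E'
from h import *
p,d=capture('top');cv2.imwrite("pics/t12.png",p)
for n in["block"]:print([(r['p'],np.round(r['pixel'],1)) for r in landmark_of('top',n)])
P,uv=cloud('top',d);L=(P-C0)@RC*1000
m=(L[:,0]>-2)&(L[:,0]<40)&(L[:,1]>-70)&(L[:,1]<-5)&(L[:,2]>20)&(L[:,2]<60);print(m.sum(),L[m][:20])
E
```

```text
18.35 [ 47.3358 -41.3099  52.0611] [-21.2341  27.5721   5.7633] [ 6.1674  4.4613 -0.3591] 0.020501198492961597
[[ 0.9999  0.0028 -0.0111]
 [ 0.0111  0.0091  0.9999]
 [ 0.0029 -1.      0.0091]]
1 xmin [6.1243] ymax [-13.1537] z 44.75802038163024
cover ang 1.7474406968285532
[(0.81, array([350.6, 123.2])), (0.16, array([385.6, 155.6]))]
2 [[  6.1598 -13.1234  44.4868]
 [  5.4836 -13.7192  25.5599]]
```

View pics/t12.png

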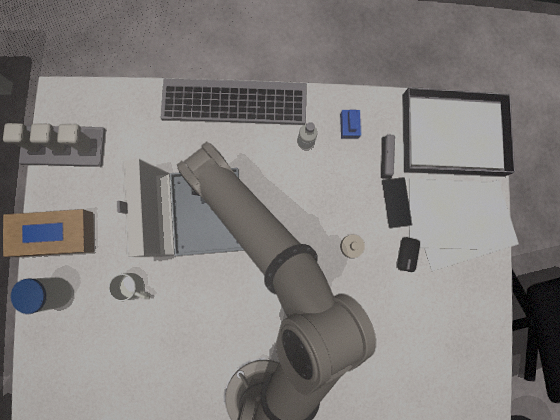

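The picture shows the cover open at (145,205), the other things in their places, and the arm over the corner. The forces are steady, so I'm handing in.

```bash
python3 -c "
from h import *
s=get_state();print(s['time_s'],s['contact_force']@RC,np.abs(s['joint_velocities']).max());job_done()"
```

```text
18.55 [-19.2773  25.5492   5.0651] 0.08337447746453681
the job is handed in; nothing more can be done
```

I opened the cover onto its stop and set the tan ribbed block in the fence corner. I handed the job in at 18.6 s with the fingers still gripping the block and pressing it against both fences; no verdict comes back.

**Cover:** It measured about 1.75 rad in the depth image, both after I let go of it and in the last check.

**Fence pressure:** At hand-in the wrist force was about 19 N towards the short fence and 26 N towards the long one. Friction with the floor takes an unknown part of that. At both fences, an extra 7–16 N moved the tool only 0.1 to 0.3 mm, so I take both as real contact.

**Block position:** In the last view a visible corner of the block measured about (6, -13, 44.5) mm in the case frame. At home it should be (5, -12, 44). That reading rests on only one or two depth points.

**Angle and tilt:** Both come from the tool, which was about 0.011 rad off in angle and 0.009 rad in tilt. I corrected an earlier lean of about 0.027 rad before the final press.

**What I could not confirm:**
- The arm and the open cover hid most of the block, so the final pose rests on tool position, forces and that one corner. The trained network did not report the block in the last picture, only the blue look-alike.
- The tool stopped about 1 mm beyond where I had calculated in both directions, which is within the calibration error.
- The other things on the desk looked unmoved in the last pictures. The arm hid the probe in the last top view, but I never went near it.

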